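# Swap the rubber slab in a bench durometer stand and take the hardness reading

### The arm

A 7-joint arm with a two-finger parallel gripper is mounted at the origin on the work surface. World frame = base frame: x ahead of the robot, y to its left, z up, the work surface at z = 0. Lengths are in m, angles in rad, forces in N, time in s.
With the tool pointing down it reaches from about 0.425 to 0.825 m from the base axis. Payload 3.6 kg.
Tool frame: the origin (TCP) lies between the finger pads; the fingertips stand 8 mm ahead of it and the grasp point (between the pads) lies 11 mm behind it; z points along the fingers, y is the direction in which the jaws open and shut (so a half turn about z gives the same grasp; the last joint's range is limited). The gripper opens to 85 mm and grips with 20 to 120 N. Pads are 22 mm wide; open, the fingers measure 114 mm over their backs; the gripper's body (76 mm by 85 mm) begins 54 mm behind the grasp point. The pads swing forward as they close: fully open they stand 13 mm farther back than shut.
Start: joints at [-1.321, 0.615, -0.013, 1.423, 0.008, 1.103, -0.04], TCP at [0.178, 0.625, 0.215] pointing down, gripper open.
Joint ranges: [-3.12, 3.12], [-0.3, 2.06], [-1.34, 1.32], [0.26, 2.42], [-1.36, 4.5], [0.01, 1.98], [-2.84, 2.84]. Speed limits (rad/s): [2.79, 2.79, 3.14, 3.14, 3.14, 3.14, 3.14].

### API

Orientations are given as a unit quaternion [x, y, z, w].
In Python, from workcell import arm, viewer gives the robot as it stands. The module is installed in compiled form; this text tells all that it offers. Calls block until the motion is done:
- arm.movep(position, orientation): joint-space move of the TCP to a pose.
- arm.line_to(position, vel=0.15, rot=None): straight line of the TCP; rot=None keeps the orientation; vel is the mean speed in m/s.
- arm.move_j(angles): joint-space move.
- arm.set_gripper(opening, grasp_force=None): finger opening in m; grasp_force is the grip in N (None keeps the last); returns when the fingers have stopped.
- arm.sleep(seconds).
- arm.solve_ik(position, orientation): joint angles nearest the present ones, or None.
- viewer.get_image(name): name is "scene" or "top"; returns a dict with "img" (384x512x3 uint8, red, green, blue), "depth" (384x512 float32, m along the optical axis (not along the pixel's ray), 0 where there is no reading), "fx", "fy", "cx", "cy" (pixels), "extrinsics" (4x4, takes a point from camera to world coordinates). Camera axes: x right, y up, looking along -z (the intrinsics and any distortion apply to the point x, -y, -z); pixel columns grow to the right and rows downward; lengths in m; the calibration is good to about 2 mm. A picture is of the moment at which its call begins.
A pose or a line that the arm cannot do raises arm.PlanningError and nothing moves.
- arm.job_done(): hands the job in, once; it reports no verdict.
Readings, each from a call of its own:
- arm.get_t(): time.
- arm.get_q(): joint angles.
- arm.get_joint_velocities(): joint speeds.
- arm.get_joint_torque(): joint torques, N m.
- arm.get_tool_pos(): TCP position.
- arm.get_eef_rot(): TCP orientation.
- arm.get_ft_force(): force on the tool from outside, world axes, zero at the start.
- arm.get_moment(): the same for the moment, N m.
- arm.get_grip_width(): finger opening in m.
Only numpy, scipy, OpenCV 4.12 (cv2) and the standard library are available. Lean on these libraries where they do the work, as an engineer would, in place of code of your own. Each camera call takes 0.05 s, during which the arm holds its last target.

### The job

Take the rubber slab that has just been tested out of the hardness stand and lay it flat in the plywood tray. Then lay the other full-length slab (the one on the bench, not the short offcut) flat on the stand's table with the foot of the dial gauge over it, at least 12 mm in from its edges, push the palm head down fully to its stop, keep it there for a good second for the reading, and let it come all the way up again, with the slab left in place. Never bring the gauge down unless that slab is under it, and do not disturb anything else on the bench.

Things in the scene. Friction and masses are not known exactly. Their poses are not given: they have to be found in the camera images.
- stand: Fixed bench hardness stand. Origin: on the bench, straight below the gauge foot's axis. +x to the rear, towards its 30 mm column at x = 70 mm; open front to -x. Steel table 30 mm above the bench on a grey base, x -125 to 95, y +-75 mm. Over the table nothing is farther forward than x = -25 mm. A slab lies along the stand's x, rear end under the foot, front end out to -x with room for a gripper.
- head_top (a point): Centre of the flat top of the black mushroom palm head (50 mm dia, 22 mm high) on the plunger rod, above the foot; 277 mm above the bench when up, 252 mm at its stop. It is the stand's highest point.
- plunger (a joint): Travel of the plunger with its palm head, dial gauge and foot, in m: 0 = fully up (spring-returned), 0.025 = at its stop. It moves straight down. About 6 N starts it, about 14 N holds it at the stop; it returns by itself when let go.
- foot (a point): Centre of the underside of the dial gauge's steel foot (18 mm dia), the plunger's lower end. 75.5 mm above the bench when up (25 mm above a lying slab), 50.5 mm at the stop, where it just meets the slab. The round dial case (60 mm dia, facing front) begins 15 mm higher; its front is 17 mm before the axis.
- slab_tested: Black rubber slab 160 x 50 x 20 mm (x, y, z), about 0.18 kg, loose: the one that lies on the stand's table under the foot at the start. Origin: centre of its underside; x along its length.
- slab_next: Black rubber slab 160 x 50 x 20 mm, the same as the other, about 0.18 kg, loose: the one that lies on the bench at the start. Origin: centre of its underside; x along its length. Its +x end is hemmed in by a bottle on one side and a steel test block on the other, a few mm away; its -x end is free. Held loosely near its end and jerked, it swivels in the fingers.
- tray: Plywood tray for tested slabs, fixed, 215 x 137 mm outside (x, y), 28 mm high, walls 6 mm thick, inner floor 6 mm above the bench. Origin: centre of its underside; x along its length.
- bottle: Closed white bottle, 60 mm dia, 150 mm tall, standing beside one end of the slab on the bench. Origin: centre of its foot. Leave it alone.
- test_block: Round steel hardness test block, 64 mm dia, 15 mm high, lying beside the same end of that slab. Origin: centre of its underside. Leave it alone.
- mug: White mug, 80 mm dia, 95 mm tall, behind the tray. Origin: centre of its foot. Leave it alone.
- offcut: Short offcut of the rubber slab, 75 x 50 x 20 mm, on the bench in front of the tray. Origin: centre of its underside. Leave it alone.
- weight: Steel knobbed weight, 44 mm dia, 70 mm tall, standing beside the stand's base. Origin: centre of its foot. Leave it alone.
- wrench: Small open-ended wrench, 150 mm long, lying on the bench in front of the stand. Origin: middle of its underside. Leave it alone.
- tin: Low closed white tin, 60 mm dia, 50 mm high, beside the tray's rear corner. Origin: centre of its foot. Leave it alone.
- screwdriver: Screwdriver, 190 mm long, lying at the side of the bench. Origin: middle of its underside. Leave it alone.
Not all that is in view belongs to the job. What is shaped like the slab_tested but blue or red is not meant.

How it is judged:
By the outcome, as a careful person would: the job done as asked, in the order asked, and still so for the second after the job is handed in, with the robot touching nothing.
It also fails if it takes over 72 s, if anything falls off the work surface, if the arm or the gripper's body presses on something with over 40 N, if the wrist force passes 120 N, or if a joint passes its speed limit or range.

## Working session

There is one attempt and no reset: what is moved stays moved. The work goes in short steps, each a Python script; the robot and the scene stay as the last script left them, time stands still between calls to the robot, and variables do not carry over. Pictures are saved under pics/ and viewed, and the job is handed in when it is done.

```bash
mkdir -p pics; cat > h.py <<'E'
import numpy as np, cv2
from workcell import arm, viewer
def shot(n,tag):
    d=viewer.get_image(n); cv2.imwrite(f'pics/{tag}.png',cv2.cvtColor(d['img'],cv2.COLOR_RGB2BGR)); np.savez(f'pics/{tag}.npz',**{k:np.array(v) for k,v in d.items()}); return d
def cloud(d):
    z=d['depth'];v,u=np.mgrid[:z.shape[0],:z.shape[1]]
    x=(u-d['cx'])/d['fx']*z;y=-(v-d['cy'])/d['fy']*z
    P=np.stack([x,y,-z],-1)@d['extrinsics'][:3,:3].T+d['extrinsics'][:3,3]
    P[z<=0]=np.nan
    return P
def load(t): return dict(np.load(f'pics/{t}.npz'))
E
python3 - <<'E'
from h import *
for n in('scene','top'):
    d=shot(n,n+'0'); print(n,[k for k in d],d['fx'],d['fy'],d['cx'],d['cy'],np.round(d['extrinsics'],3).tolist())
print(arm.get_t(),arm.get_eef_rot(),arm.get_tool_pos())
E
```

```text
scene ['img', 'depth', 'fx', 'fy', 'cx', 'cy', 'extrinsics'] 432.6616624607328 432.6616624607328 258.38231707436375 187.6888347293668 [[-0.461, -0.679, 0.571, 1.292], [0.887, -0.355, 0.294, 0.491], [0.003, 0.642, 0.767, 1.267], [0.0, 0.0, 0.0, 1.0]]
top ['img', 'depth', 'fx', 'fy', 'cx', 'cy', 'extrinsics'] 417.0005698111379 417.0005698111379 247.52775503113722 193.08198951079325 [[0.027, 0.992, -0.126, 0.328], [-1.0, 0.027, -0.001, 0.105], [0.003, 0.126, 0.992, 1.731], [0.0, 0.0, 0.0, 1.0]]
0.1 [ 1.37923667e-01  9.90442145e-01 -1.18218867e-03 -1.49679051e-04] [0.17742262 0.62454791 0.2144308 ]
```

View pics/scene0.png

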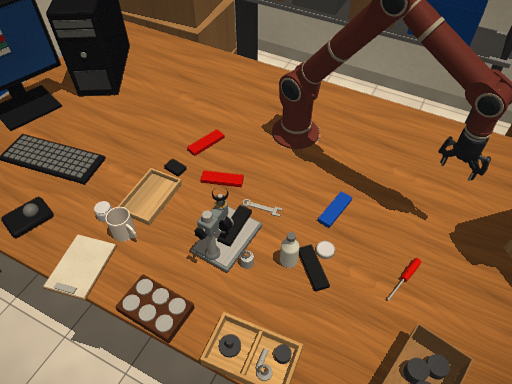

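View pics/top0.png

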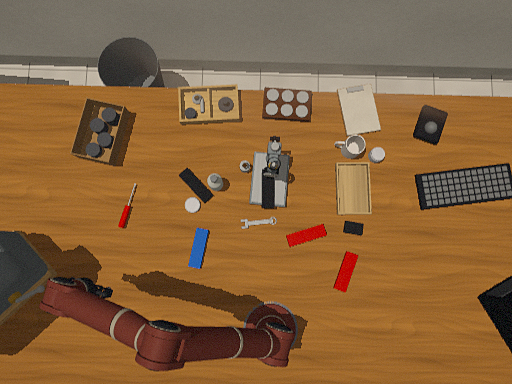

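```bash
python3 - <<'E'
from h import *
a=cv2.imread('pics/top0.png')[125:275,160:400]; cv2.imwrite('pics/topc.png',cv2.resize(a,None,fx=3.3,fy=3.3,interpolation=cv2.INTER_CUBIC))
a=cv2.imread('pics/scene0.png')[160:300,90:350]; cv2.imwrite('pics/scenec.png',cv2.resize(a,None,fx=3,fy=3,interpolation=cv2.INTER_CUBIC))
for t in('top0','scene0'):
    d=load(t);P=cloud(d);g=d['img'].max(-1)
    # dark blobs
    m=(g<60)
    n,l,s,c=cv2.connectedComponentsWithStats(m.astype(np.uint8))
    for i in range(1,n):
        if 50<s[i,4]<1500:
            Q=P[l==i];Q=Q[~np.isnan(Q[:,0])]
            if len(Q)>30:
                print(t,np.round(c[i]),s[i,4],'med',np.round(np.median(Q,0),3),'rect',[np.round(np.array(x),3).tolist() if np.ndim(x) else round(x,1) for x in cv2.minAreaRect(Q[:,:2].astype(np.float32))], 'z',np.round(np.percentile(Q[:,2],[5,95]),3))
E
```

```text
top0 [118.  69.] 1230 med [ 1.314  0.87  -0.534] rect [[1.291, 0.852], [0.114, 0.251], 56.9] z [-0.741 -0.369]
top0 [156.  83.] 76 med [ 1.186  0.616 -0.414] rect [[1.201, 0.616], [0.027, 0.117], 82.5] z [-0.575 -0.355]
top0 [110. 124.] 140 med [0.819 0.684 0.043] rect [[0.817, 0.694], [0.034, 0.122], 48.2] z [0.008 0.068]
top0 [428. 129.] 578 med [ 0.835 -0.641  0.029] rect [[0.851, -0.651], [0.111, 0.136], 70.5] z [0.017 0.037]
top0 [287. 119.] 77 med [ 0.864 -0.05   0.025] rect [[0.864, -0.045], [0.19, 0.008], 87.0] z [0.01  0.034]
top0 [268. 187.] 500 med [0.564 0.024 0.051] rect [[0.589, 0.02], [0.069, 0.216], 83.3] z [0.042 0.271]
top0 [460. 187.] 1349 med [ 0.595 -0.771  0.019] rect [[0.6, -0.799], [0.148, 0.408], 8.5] z [0.012 0.027]
top0 [196. 185.] 452 med [0.572 0.321 0.02 ] rect [[0.575, 0.321], [0.16, 0.051], 44.5] z [0.008 0.027]
top0 [353. 228.] 217 med [ 0.413 -0.329  0.02 ] rect [[0.414, -0.333], [0.081, 0.047], 82.0] z [0.012 0.026]
top0 [ 88. 288.] 588 med [0.19  0.589 0.404] rect [[0.192, 0.645], [0.468, 0.074], 83.5] z [0.295 0.623]
top0 [500. 308.] 1348 med [ 0.
[... 2071 characters left out ...]
] rect [[0.571, 0.026], [0.053, 0.168], 89.0] z [0.039 0.141]
scene0 [201. 232.] 140 med [0.732 0.014 0.202] rect [[0.703, -0.014], [0.113, 0.04], 47.9] z [0.181 0.215]
scene0 [313. 268.] 715 med [0.584 0.327 0.019] rect [[0.576, 0.324], [0.159, 0.05], 44.6] z [0.006 0.023]
scene0 [159. 324.] 273 med [0.991 0.033 0.019] rect [[0.978, -0.026], [0.105, 0.236], 28.5] z [0.005 0.033]
scene0 [409. 375.] 141 med [0.777 0.691 0.027] rect [[0.763, 0.692], [0.072, 0.026], 34.8] z [0.004 0.047]
scene0 [460. 375.] 91 med [0.714 0.811 0.048] rect [[0.718, 0.81], [0.002, 0.066], 78.3] z [0.014 0.075]
scene0 [435. 375.] 65 med [0.738 0.755 0.022] rect [[0.733, 0.758], [0.018, 0.061], 25.1] z [0.005 0.034]
```

View pics/topc.png

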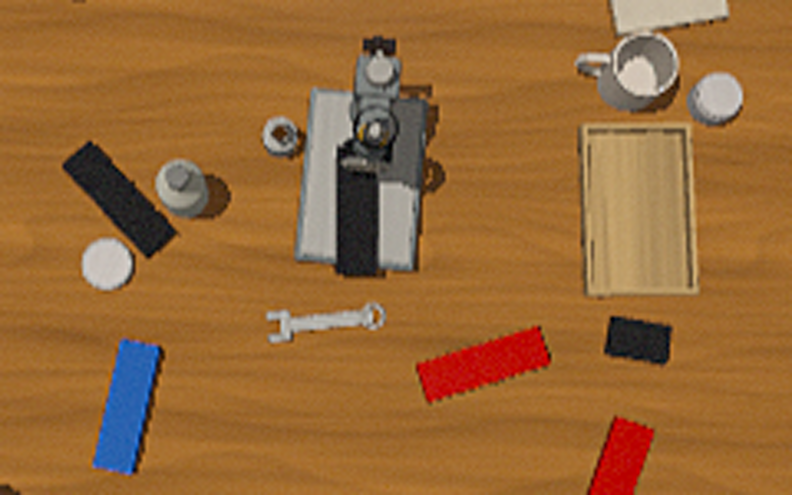

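View pics/scenec.png

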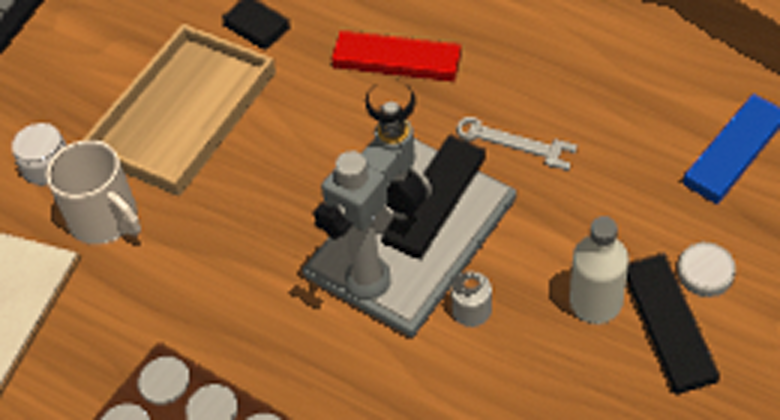

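```bash
python3 - <<'E'
from h import *
for t in('top0','scene0'):
    d=load(t);P=cloud(d).reshape(-1,3);P=P[~np.isnan(P[:,0])];I=d['img'].reshape(-1,3)
    def rect(lo,hi,x0,x1,y0,y1,nm):
        Q=P[(P[:,0]>x0)&(P[:,0]<x1)&(P[:,1]>y0)&(P[:,1]<y1)&(P[:,2]>lo)&(P[:,2]<hi)]
        r=cv2.minAreaRect(Q[:,:2].astype(np.float32));print(t,nm,len(Q),np.round(r[0],4),np.round(r[1],4),round(r[2],1),'med',np.round(np.median(Q,0),4))
        return Q
    rect(.024,.036,.45,.8,-.12,.12,'table')
    rect(.26,.3,.5,.8,-.12,.12,'head')
    rect(.045,.055,.45,.8,-.1,.12,'slabtop')
    rect(.02,.04,.42,.73,-.46,-.2,'tray')
    rect(.11,.16,.5,.75,.2,.35,'bottle')
    rect(.01,.018,.46,.55,.28,.38,'block')
    rect(.015,.03,.50,.65,.245,.4,'next')
    rect(.03,.08,.6,.73,.1,.16,'weight')
    rect(.05,.12,.6,.78,-.4,-.24,'mug')
    rect(.035,.06,.6,.78,-.45,-.37,'tin')
E
```

```text
top0 table 996 [0.599  0.0311] [0.173  0.2322] 85.9 med [0.5988 0.0341 0.0296]
top0 head 49 [0.6206 0.0167] [0.047  0.0465] 1.2 med [0.6147 0.0191 0.2739]
top0 slabtop 335 [0.5808 0.0504] [0.2152 0.1025] 15.9 med [0.5553 0.0284 0.0498]
top0 tray 399 [ 0.5711 -0.3278] [0.1836 0.3388] 77.7 med [ 0.5782 -0.3369  0.027 ]
top0 bottle 72 [0.58   0.2417] [0.0305 0.0389] 17.0 med [0.5774 0.2391 0.1452]
top0 block 147 [0.507  0.3196] [0.0644 0.105 ] 52.1 med [0.4976 0.3275 0.0145]
top0 next 440 [0.5551 0.3371] [0.159  0.1072] 51.3 med [0.5685 0.3264 0.0204]
top0 weight 78 [0.6536 0.1219] [0.0417 0.0371] 1.4 med [0.6512 0.1234 0.0468]
top0 mug 196 [ 0.7525 -0.3113] [0.1019 0.0809] 48.5 med [ 0.7467 -0.3121  0.0801]
top0 tin 163 [ 0.6723 -0.4179] [0.0531 0.1443] 84.7 med [ 0.7173 -0.4218  0.0484]
scene0 table 1126 [0.6039 0.0319] [0.179  0.2313] 87.3 med [0.6452 0.0559 0.0292]
scene0 head 75 [0.6284 0.0211] [0.0354 0.0478] 32.6 med [0.6383 0.0269 0.2725]
scene0 slabtop 518 [0.5984 0.0574] [0.1253 0.2281] 88.2 med [0.576  0.0299 0.0496]
scene0 tray 441 [ 0.5782 -0.3117] [0.2011 0.314 ] 86.2 med [ 0.5832 -0.3209  0.0263]
scene0 bottle 140 [0.5881 0.2412] [0.033  0.0358] 15.4 med [0.5911 0.2418 0.1353]
scene0 block 237 [0.5068 0.3186] [0.064  0.1077] 42.8 med [0.4956 0.3313 0.0149]
scene0 next 724 [0.57   0.3263] [0.1486 0.1478] 83.1 med [0.5767 0.3259 0.0197]
scene0 weight 136 [0.6569 0.122 ] [0.0425 0.0438] 1.0 med [0.665  0.1261 0.0461]
scene0 mug 402 [ 0.7432 -0.3224] [0.1552 0.0709] 86.7 med [ 0.7425 -0.3172  0.0767]
scene0 tin 187 [ 0.721  -0.4229] [0.0556 0.057 ] 81.8 med [ 0.7239 -0.4221  0.0491]
```

```bash
cat > fit.py <<'E'
from h import *
from scipy.optimize import minimize
def comp(d,P,lo,hi,box,col,seed=None):
    I=d['img'].astype(int);x0,x1,y0,y1=box
    with np.errstate(invalid='ignore'):
        m=(P[...,0]>x0)&(P[...,0]<x1)&(P[...,1]>y0)&(P[...,1]<y1)&(P[...,2]>lo)&(P[...,2]<hi)
    m&=col(I)
    n,l,s,c=cv2.connectedComponentsWithStats(m.astype(np.uint8),connectivity=4)
    k=1+np.argmax(s[1:,4]);return P[l==k]
def rectfit(Q,L,W,th0=0):
    # rectangle of known size best containing the points (outliers clipped), centred on extents
    best=None
    for th in np.deg2rad(np.arange(-12,12.1,.25))+th0:
        c,s=np.cos(th),np.sin(th);u=Q[:,0]*c+Q[:,1]*s;v=-Q[:,0]*s+Q[:,1]*c
        a,b=np.percentile(u,[.7,99.3]);e,f=np.percentile(v,[.7,99.3]);A=(b-a)*(f-e)
        if best is None or A<best[0]: best=(A,np.rad2deg(th),((a+b)/2*c-(e+f)/2*s,(a+b)/2*s+(e+f)/2*c),b-a,f-e)
    return [np.round(z,4).tolist() for z in best[1:]]
dark=lambda I:I.max(-1)<60
grey=lambda I:(I.max(-1)-I.min(-1)<30)&(I.max(-1)>60)
tan=lambda I:(I[...,0]-I[...,2]>20)
if __name__=='__main__':
  for t in('top0','scene0'):
    d=load(t);P=cloud(d)
    print(t,'table',rectfit(comp(d,P,.015,.038,(.45,.8,-.1,.108),grey),.22,.15))
    print(t,'tested',rectfit(comp(d,P,.038,.06,(.45,.8,-.1,.1),dark),.16,.05))
    print(t,'tray',rectfit(comp(d,P,.003,.036,(.44,.70,-.42,-.25),lambda I:tan(I)&(I[...,2]>70)),.215,.137))
    print(t,'next',rectfit(comp(d,P,.008,.03,(.48,.68,.22,.42),dark),.16,.05,np.deg2rad(45)))
    Q=P.reshape(-1,3);Q=Q[(np.abs(Q[:,0]-.625)<.06)&(np.abs(Q[:,1]-.02)<.06)&(Q[:,2]>.266)&(Q[:,2]<.29)]
    print('head',cv2.minEnclosingCircle(Q[:,:2].astype(np.float32)),len(Q))
E
python3 fit.py; python3 - <<'E'
from h import *
ims=[]
for t,b in(('top0',(120,200,235,315)),('scene0',(180,260,180,260))):
    a=cv2.imread(f'pics/{t}.png')[b[0]:b[1],b[2]:b[3]]; ims.append(cv2.resize(a,(400,400),interpolation=cv2.INTER_CUBIC))
cv2.imwrite('pics/stand_c.png',np.hstack(ims))
E
```

```text
top0 table [-5.0, [0.6092, 0.0663], 0.2156, 0.0537]
top0 tested [1.25, [0.558, 0.0256], 0.151, 0.0452]
top0 tray [1.5, [0.5778, -0.33], 0.2096, 0.1369]
top0 next [44.5, [0.5733, 0.3229], 0.1576, 0.0456]
head ((0.6208436489105225, 0.017199717462062836), 0.02480398491024971) 42
scene0 table [-6.0, [0.6131, 0.0546], 0.2149, 0.0802]
scene0 tested [1.0, [0.5675, 0.0262], 0.1565, 0.0485]
scene0 tray [2.5, [0.5791, -0.3275], 0.2119, 0.131]
scene0 next [44.25, [0.5771, 0.3241], 0.1564, 0.0479]
head ((0.6239479780197144, 0.017092494294047356), 0.025308797135949135) 63
```

View pics/stand_c.png

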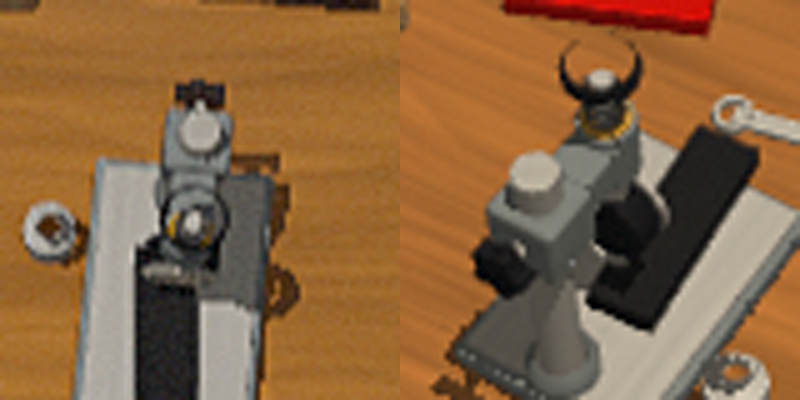

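```bash
python3 - <<'E'
from fit import *
for t in('top0','scene0'):
    d=load(t);P=cloud(d);I=d['img'].astype(int)
    Qf=P.reshape(-1,3)
    # table+slab points: z .02-.06, non-wood
    with np.errstate(invalid='ignore'):
      m=(P[...,0]>.45)&(P[...,0]<.8)&(P[...,1]>-.08)&(P[...,1]<.099)&(P[...,2]>.022)&(P[...,2]<.036)&(I.max(-1)-I.min(-1)<30)
      m=m.astype(np.uint8)
    n,l,s,c=cv2.connectedComponentsWithStats(m,connectivity=4)
    k=[i for i in range(1,n) if s[i,4]>40]; Q=P[np.isin(l,k)]
    r=rectfit(Q,.22,.15);print(t,r,len(Q))
    th=np.deg2rad(r[0]);C=np.array(r[1]);print(' origin from table', C+.015*np.array([np.cos(th),np.sin(th)]))
    # edge lines: side edges
E
```

```text
top0 [-3.75, [0.6052, 0.0182], 0.2141, 0.1459] 1042
 origin from table [0.62016788 0.01721895]
scene0 [-6.0, [0.6108, 0.0215], 0.2153, 0.1442] 892
 origin from table [0.62571783 0.01993207]
```

Candidates in the top picture are the black slab under the gauge (268,190), which is slab_tested. The black slab at (196,185), between the bottle (215,183) and the test block (192,205), is slab_next. The short black piece at (353,228) is the offcut, and the blue (199,248) and red (306,235; 346,271) pieces are not meant. Both enlarged crops confirm this. The stand is at about (0.623, 0.018) with yaw of about -5°. Next I grasp the tested slab.

```bash
cat >> h.py <<'E'
def quat(phi_deg,half=True):
    a=np.deg2rad(phi_deg)/2+(np.pi/2 if half else 0); return [np.cos(a),np.sin(a),0.,0.]
def st():
    print('t',round(arm.get_t(),2),'tcp',np.round(arm.get_tool_pos(),4),'F',np.round(arm.get_ft_force(),1),'w',round(arm.get_grip_width(),4))
E
python3 - <<'E'
from h import *
q=quat(1)
print(arm.solve_ik([.52,.0255,.12],q))
arm.movep([.46,.16,.22],q); st()
arm.movep([.52,.0255,.12],q); st()
arm.line_to([.52,.0255,.060],vel=.15); arm.line_to([.52,.0255,.039],vel=.06); st()
shot('scene','g1')
arm.set_gripper(.04,80); st()
a=cv2.imread('pics/g1.png')[160:300,150:350]; cv2.imwrite('pics/g1c.png',cv2.resize(a,None,fx=3.5,fy=3.5))
E
```

```text
[-0.09832588  0.53851919  0.01088301  1.90962249 -0.00873157  0.69349578
  1.50598134]
t 2.07 tcp [0.4599 0.1613 0.22  ] F [1.  0.3 0.5] w 0.0854
t 2.81 tcp [0.5203 0.0277 0.1204] F [-0.6  0.1 -1. ] w 0.0855
t 3.86 tcp [0.5198 0.0254 0.0386] F [ 0.5  0.2 -0.1] w 0.0853
t 4.42 tcp [0.52   0.0255 0.0391] F [-0.1 -0.1  0.9] w 0.0402
```

View pics/g1c.png

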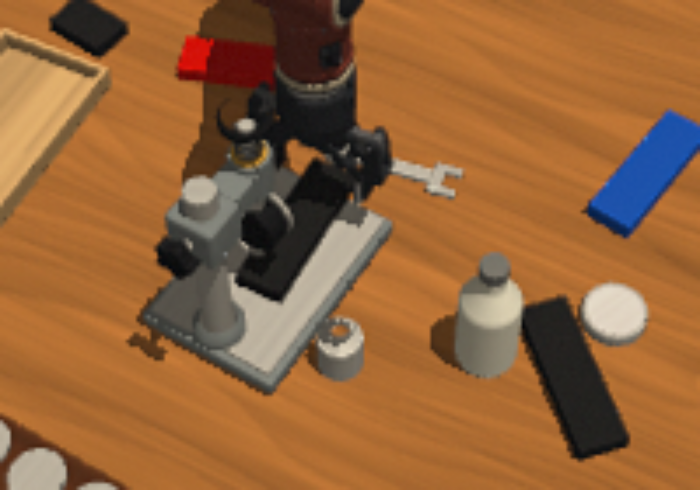

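```bash
python3 - <<'E'
from h import *
d=shot('scene','g2');st();d2=shot('top','g2t')
a=cv2.imread('pics/g2.png')[170:260,190:290]; b=cv2.imread('pics/g2t.png')[140:240,220:320]
cv2.imwrite('pics/g2c.png',np.hstack([cv2.resize(a,(420,400),interpolation=cv2.INTER_CUBIC),cv2.resize(b,(380,400),interpolation=cv2.INTER_CUBIC)]))
E
```

```text
t 4.47 tcp [0.52   0.0255 0.039 ] F [ 0.6 -1.2 -0.1] w 0.0401
```

View pics/g2c.png

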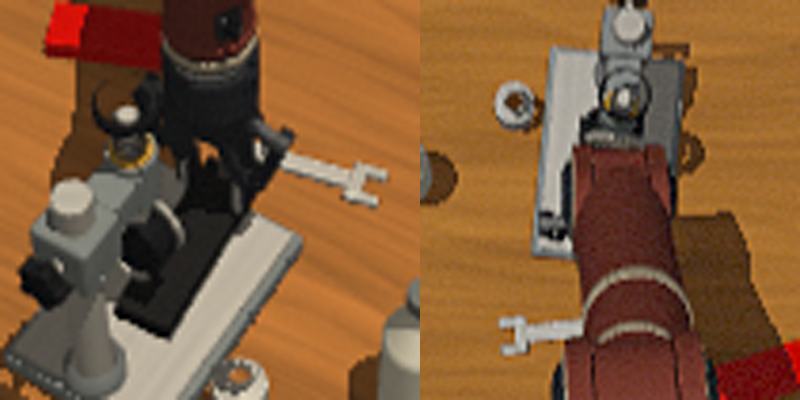

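```bash
python3 - <<'E'
from h import *
print(np.round(arm.get_joint_torque(),2)); 
arm.set_gripper(.034,80); st(); print(np.round(arm.get_moment(),2))
d=shot('scene','g3')
a=cv2.imread('pics/g3.png')[185:240,210:270]; 
cv2.imwrite('pics/g3c.png',cv2.resize(a,(654,600),interpolation=cv2.INTER_CUBIC))
E
```

```text
[ 0.000e+00 -4.119e+01  1.000e+00 -9.200e+00  1.000e-02  0.000e+00
  0.000e+00]
t 4.75 tcp [0.52   0.0255 0.039 ] F [ 0.3 -0.2  0.2] w 0.0338
[-0.03  0.01 -0.06]
```

View pics/g3c.png

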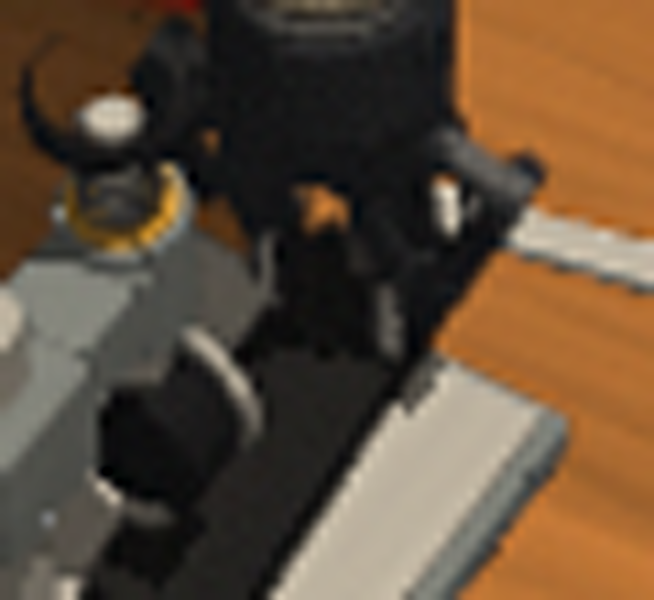

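```bash
python3 - <<'E'
from h import *
arm.line_to([.52,.0255,.051],vel=.05); st(); print(np.round(arm.get_moment(),2))
d=shot('scene','g4')
P=cloud(d); 
for uv in [(232,222),(226,230),(240,215),(236,225),(215,238)]: print(uv,np.round(P[uv[1],uv[0]],3),d['img'][uv[1],uv[0]])
a=cv2.imread('pics/g4.png')[185:250,200:270]; 
cv2.imwrite('pics/g4c.png',cv2.resize(a,(646,600),interpolation=cv2.INTER_CUBIC))
E
```

```text
t 5.19 tcp [0.5204 0.0255 0.0516] F [-0.1  0.1 -0.4] w 0.0341
[-0.01 -0.02  0.  ]
(232, 222) [0.612 0.045 0.128] [97 91 83]
(226, 230) [0.637 0.036 0.109] [11 11 14]
(240, 215) [0.523 0.022 0.045] [14 13 15]
(236, 225) [0.57  0.033 0.051] [36 34 29]
(215, 238) [ 0.636 -0.013  0.027] [147 140 125]
```

View pics/g4c.png

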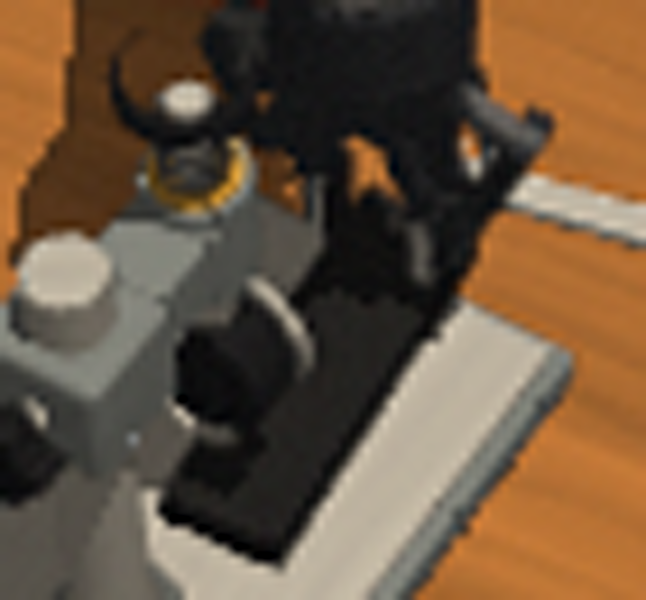

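```bash
python3 - <<'E'
from h import *
d=load('g4');P=cloud(d)
for v in range(196,232,2):
    print(v,' '.join('%4d,%3d,%3d'%tuple(np.nan_to_num(P[v,u]*1000)) for u in range(234,258,2)))
E
```

```text
196  539, 13,164  532, 16,157  530, 23,160  535, 33,170  536, 41,177  532, 46,175  531, 53,178  528, 59,179  525, 65,178  517, 68,171  517, 75,175  393, 17,  5
198  536, 11,149  530, 14,144  526, 20,143  540, 36,167  538, 42,169  532, 46,164  528, 51,163  534, 62,176  527, 66,171  522, 70,167  523, 79,174  514, 81,165
200  538, 11,140  518,  7,115  436,-35, -1    0,  0,  0  537, 41,157  533, 46,155  532, 53,158  512, 50,134  416,  4,  0  524, 71,159  523, 78,163  526, 87,172
202  532,  7,120  520,  7,106  445,-30,  0  438,-25, -5  536, 41,145  536, 48,148  525, 49,137  512, 49,122  428, 10,  4  526, 73,152  531, 83,164  529, 89,166
204  529,  5,105  519,  6, 93  509,  8, 84  452,-18,  2  536, 40,133  536, 48,138  530, 52,134  518, 53,120  517, 60,123  531, 75,149  530, 82,152  530, 89,157
206  530,  4, 94  524,  9, 90  510,  8, 74  490,  4, 49  488, 11, 50  534, 46,124  534, 54,128  527, 58,123  525, 64,124  526, 73,131  533, 84,145  437, 40,  8
208  527,  2, 79  526,  9, 81  504,  4, 53  502, 11, 54  495, 15, 48  528, 43,104  530, 52,112  529, 59,115  530, 67,122  530, 74,126  442, 
[... 1079 characters left out ...]
, 56, 30  525, 63, 33  517, 67, 25  518, 75, 32  512, 80, 28
224  567, 23, 47  567, 31, 52  564, 38, 53  558, 42, 48  555, 48, 49  543, 49, 34  536, 53, 28  532, 59, 26  528, 64, 25  526, 71, 27  524, 78, 28  523, 86, 33
226  573, 26, 44  571, 34, 47  571, 42, 53  566, 46, 49  555, 47, 35  548, 52, 30  545, 58, 29  539, 63, 26  534, 68, 23  536, 77, 32  534, 83, 33  529, 89, 30
228  584, 33, 51  577, 37, 45  575, 43, 46  568, 47, 40  557, 49, 27  552, 54, 25  550, 60, 26  549, 68, 29  545, 74, 29  543, 80, 30  541, 87, 32  533, 91, 24
230  592, 38, 53  589, 44, 53  583, 48, 49  572, 49, 35  569, 55, 35  563, 60, 31  558, 65, 26  556, 72, 29  555, 79, 33  548, 83, 26  546, 90, 28  544, 97, 31
```

```bash
python3 - <<'E'
from h import *
arm.line_to([.50,.0255,.13],vel=.2)
ims=[]
for w in(.034,.06,.085):
    arm.set_gripper(w); st()
    d=shot('scene','w%d'%(w*1000)); P=cloud(d)
    with np.errstate(invalid='ignore'): m=(abs(P[...,0]-.50)<.03)&(abs(P[...,1]-.0255)<.08)&(P[...,2]>.08)&(P[...,2]<.19)
    Q=P[m]
    for lo,hi in((-.08,0),(0,.08)):
        R=Q[(Q[:,1]-.0255>lo)&(Q[:,1]-.0255<hi)]; print(w,lo,np.round(np.sort(R[:,2])[:12],3), np.round(np.median(R[np.argsort(R[:,2])[:12]],0),3))
    ims.append(cv2.resize(cv2.imread('pics/w%d.png'%(w*1000))[150:230,215:285],(262,300),interpolation=cv2.INTER_CUBIC))
cv2.imwrite('pics/wc.png',np.hstack(ims))
E
```

```text
t 6.02 tcp [0.4993 0.0254 0.1286] F [-1.   0.5 -1.2] w 0.0338
0.034 -0.08 [0.143 0.145 0.147 0.149 0.149 0.151 0.152 0.154 0.154 0.156 0.156 0.157] [0.505 0.008 0.152]
0.034 0 [0.15  0.151 0.154 0.154 0.155 0.156 0.159 0.16  0.161 0.161 0.161 0.162] [0.508 0.05  0.158]
t 6.44 tcp [0.5    0.0255 0.13  ] F [ 0.6 -0.6  0.8] w 0.06
0.06 -0.08 [0.149 0.153 0.154 0.154 0.157 0.158 0.159 0.16  0.161 0.162 0.162 0.162] [ 0.506 -0.005  0.159]
0.06 0 [0.153 0.155 0.156 0.157 0.161 0.162 0.163 0.167 0.167 0.167 0.167 0.167] [0.508 0.063 0.162]
t 6.87 tcp [0.5    0.0255 0.13  ] F [-0.6  0.7  0.5] w 0.085
0.085 -0.08 [0.16  0.162 0.163 0.164 0.164 0.165 0.166 0.169 0.17  0.17  0.171 0.171] [ 0.504 -0.017  0.165]
0.085 0 [0.164 0.165 0.171 0.171 0.172 0.172 0.172 0.173 0.173 0.174 0.174 0.175] [0.507 0.077 0.172]
```

View pics/wc.png

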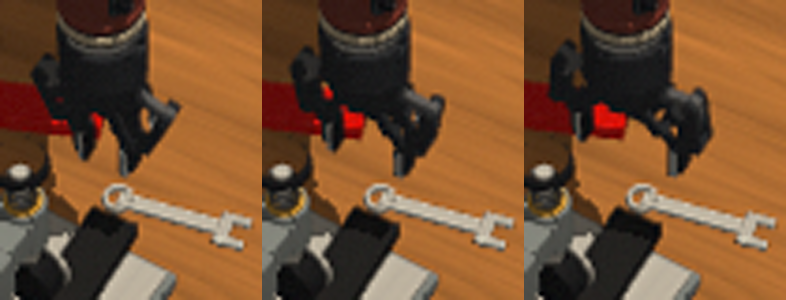

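```bash
cat >> h.py <<'E'
def probe(x,y,z0,z1,step=.004,vel=.05,lim=4):
    z=z0
    f0=arm.get_ft_force()[2]
    while z>z1+1e-6:
        z=max(z-step,z1); arm.line_to([x,y,z],vel=vel); f=arm.get_ft_force()[2]
        if f-f0>lim: print('contact z',z,f); return z
    print('no contact',z,f); return z
E
python3 - <<'E'
from h import *
arm.set_gripper(.068)
arm.line_to([.52,.0255,.045],vel=.15); st()
z=probe(.52,.0255,.045,.017); st()
d=shot('scene','g5')
a=cv2.imread('pics/g5.png')[185:250,200:270]; 
cv2.imwrite('pics/g5c.png',cv2.resize(a,(646,600),interpolation=cv2.INTER_CUBIC))
E
```

```text
t 7.97 tcp [0.5203 0.0255 0.0454] F [ 0.4 -0.3 -0.3] w 0.0685
no contact 0.017 -0.5234015103345985
t 9.72 tcp [0.5198 0.0255 0.0167] F [-0.1  0.1 -0.5] w 0.0683
```

View pics/g5c.png

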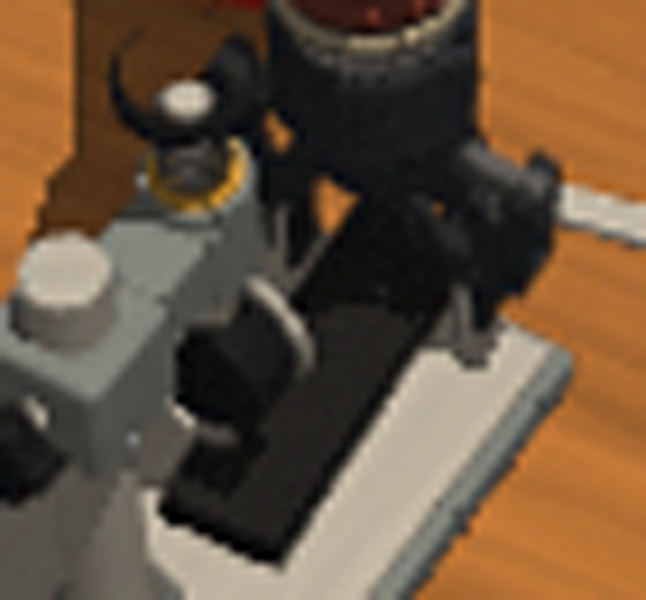

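```bash
python3 - <<'E'
from h import *
arm.line_to([.52,.0255,.0135],vel=.05); st()
arm.set_gripper(.03,80); st()
E
```

```text
t 10.02 tcp [0.5198 0.0255 0.0133] F [-0.1 -0.1  0.1] w 0.0681
t 10.32 tcp [0.5202 0.0253 0.0141] F [-1.7 -0.5  5. ] w 0.0482
```

```bash
python3 - <<'E'
from h import *
st(); arm.line_to([.52,.0255,.026],vel=.04); st()
d=shot('scene','g6')
a=cv2.imread('pics/g6.png')[185:250,200:270]; 
cv2.imwrite('pics/g6c.png',cv2.resize(a,(646,600),interpolation=cv2.INTER_CUBIC))
P=cloud(d)
for uv in [(236,225),(226,234),(230,238),(240,222)]: print(uv,np.round(P[uv[1]-1:uv[1]+2,uv[0]-1:uv[0]+2].reshape(-1,3).mean(0),3))
E
```

```text
t 10.32 tcp [0.5202 0.0253 0.0141] F [-1.7 -0.5  5. ] w 0.0482
t 10.78 tcp [0.52   0.0256 0.0261] F [-0.  -0.5 -2.6] w 0.048
(236, 225) [0.576 0.037 0.06 ]
(226, 234) [0.623 0.025 0.06 ]
(230, 238) [0.631 0.045 0.062]
(240, 222) [0.56  0.044 0.063]
```

View pics/g6c.png

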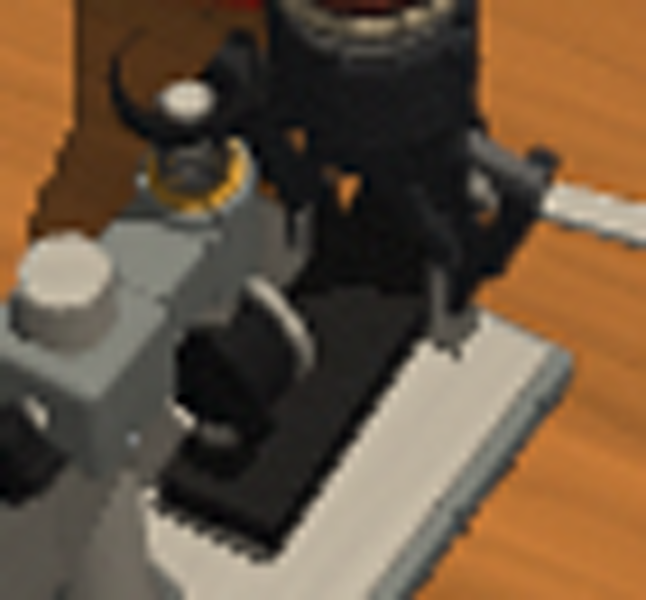

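```bash
python3 - <<'E'
from h import *
arm.line_to([.447,.0255,.027],vel=.12); st()
arm.line_to([.450,-.10,.08],vel=.2)
q=quat(2)
arm.line_to([.5335,-.3305,.09],vel=.2,rot=q); st()
d=shot('top','t1'); s=shot('scene','t1s')
cv2.imwrite('pics/t1c.png',np.hstack([cv2.resize(cv2.imread('pics/t1.png')[120:240,300:420],(400,400)),cv2.resize(cv2.imread('pics/t1s.png')[130:250,90:210],(400,400))]))
E
```

```text
t 11.59 tcp [0.4485 0.0256 0.0271] F [ 1.  -0.5 -2.3] w 0.0484
t 13.8 tcp [ 0.5333 -0.3287  0.0897] F [ 0.3  0.5 -2. ] w 0.0485
```

View pics/t1c.png

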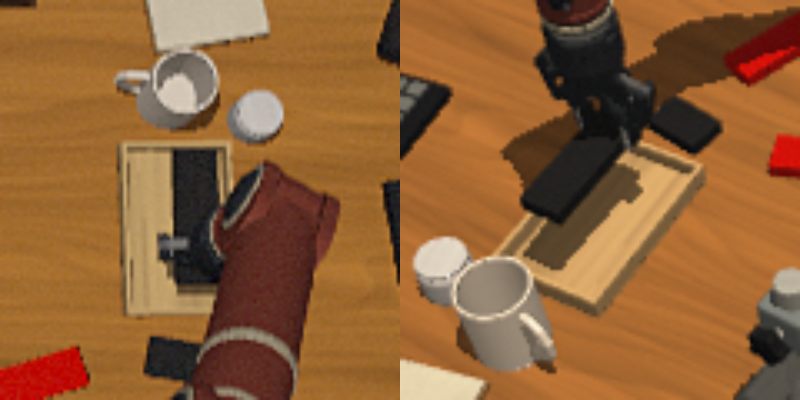

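```bash
python3 - <<'E'
from fit import *
for t in('t1','t1s'):
    d=load(t);P=cloud(d)
    Q=comp(d,P,.09,.14,(.5,.72,-.45,-.22),dark);print(t,np.round(np.median(Q,0),3),rectfit(Q[Q[:,0]>.57],.1,.05))
arm.line_to([.5335,-.3305,.02],vel=.15); arm.line_to([.5335,-.3305,-.009],vel=.06); st()
arm.set_gripper(.064); st()
arm.line_to([.5335,-.3305,.10],vel=.2)
arm.movep([.45,-.20,.16],quat(0)); st()
d=shot('top','t2'); s=shot('scene','t2s')
cv2.imwrite('pics/t2c.png',np.hstack([cv2.resize(cv2.imread('pics/t2.png')[120:240,300:420],(400,400)),cv2.resize(cv2.imread('pics/t2s.png')[130:250,90:210],(400,400))]))
for t in('t2','t2s'):
    d=load(t);P=cloud(d)
    Q=comp(d,P,.015,.04,(.45,.7,-.42,-.25),dark);print(t,np.round(np.median(Q,0),3),rectfit(Q,.1,.05))
E
```

```text
t1 [ 0.611 -0.32   0.124] [1.25, [0.6131, -0.3246], 0.0833, 0.0498]
t1s [ 0.597 -0.324  0.124] [1.5, [0.6148, -0.3248], 0.0878, 0.0519]
t 15.15 tcp [ 0.5333 -0.3304 -0.0095] F [ 0.6  0.  -2.5] w 0.0483
t 15.45 tcp [ 0.534  -0.3307 -0.0086] F [-0.1  0.3  0.1] w 0.0638
t 16.84 tcp [ 0.4501 -0.2006  0.1593] F [ 0.3 -0.4  0. ] w 0.0641
t2 [ 0.601 -0.327  0.026] [-0.5, [0.597, -0.3258], 0.1132, 0.0502]
t2s [ 0.586 -0.324  0.025] [0.75, [0.5802, -0.3265], 0.1545, 0.0505]
```

View pics/t2c.png

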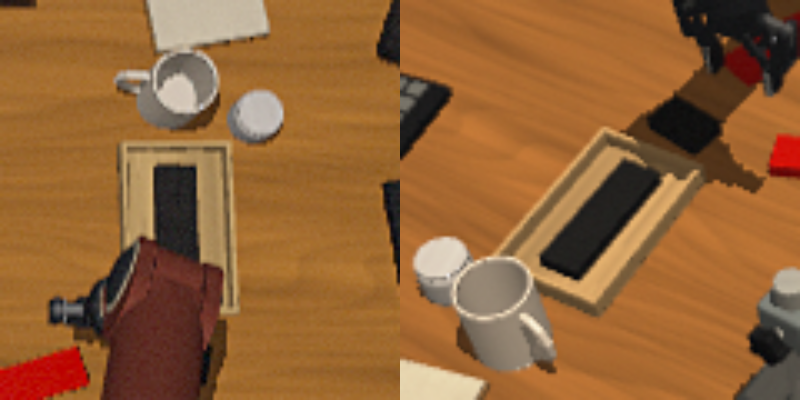

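```bash
python3 - <<'E'
from h import *
q=quat(-135.5)
print(arm.solve_ik([.6076,.3545,-.0145],q))
arm.movep([.44,.16,.20],q); st()
arm.movep([.6076,.3545,.14],q); st()
arm.set_gripper(.07)
arm.line_to([.6076,.3545,.04],vel=.15); st()
shot('scene','n1s'); shot('top','n1')
cv2.imwrite('pics/n1c.png',np.hstack([cv2.resize(cv2.imread('pics/n1.png')[140:240,150:250],(400,400)),cv2.resize(cv2.imread('pics/n1s.png')[210:310,260:360],(400,400))]))
E
```

```text
[-0.88302434  1.04328535  0.65362937  1.44693595 -0.73240361  0.90394012
 -0.80155206]
t 19.32 tcp [0.4402 0.1595 0.2   ] F [-0.2 -0.3 -0.2] w 0.0639
t 20.34 tcp [0.6079 0.3526 0.1406] F [-0.4 -1.4  0.2] w 0.0638
t 21.39 tcp [0.6086 0.3547 0.0411] F [-0.  -0.7  0.7] w 0.07
```

View pics/n1c.png

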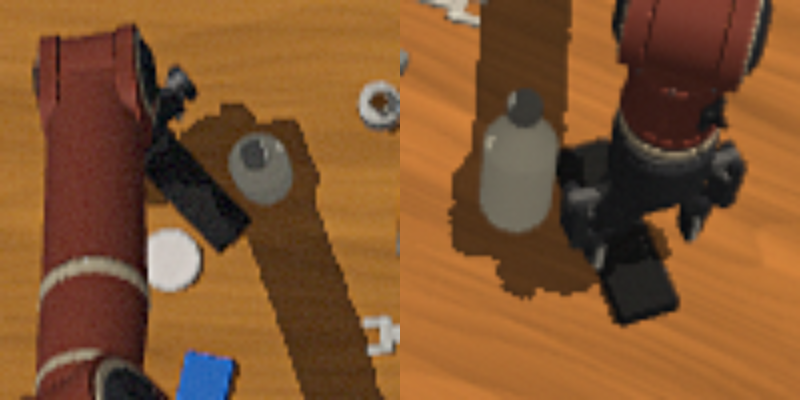

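```bash
python3 - <<'E'
from h import *
arm.line_to([.6076,.3545,.005],vel=.12)
z=probe(.6076,.3545,.005,-.0145,step=.005,vel=.06); st()
arm.set_gripper(.03,100); st()
arm.line_to([.6076,.3545,.01],vel=.05); st()
arm.line_to([.6076,.3545,.18],vel=.18); st()
shot('scene','n2s'); shot('top','n2')
cv2.imwrite('pics/n2c.png',np.hstack([cv2.resize(cv2.imread('pics/n2.png')[140:240,150:250],(400,400)),cv2.resize(cv2.imread('pics/n2s.png')[170:290,250:370],(400,400))]))
E
```

```text
no contact -0.0145 0.1634134763212494
t 22.93 tcp [ 0.6073  0.3544 -0.015 ] F [-0.5  0.2  0.2] w 0.0699
t 23.26 tcp [ 0.6081  0.3547 -0.0138] F [-0.2 -0.4  2.6] w 0.0473
t 23.9 tcp [0.6074 0.3545 0.01  ] F [-0.8 -0.8 -2.2] w 0.0479
t 24.99 tcp [0.6066 0.3543 0.1784] F [-0.5  0.8 -2.4] w 0.0477
```

View pics/n2c.png

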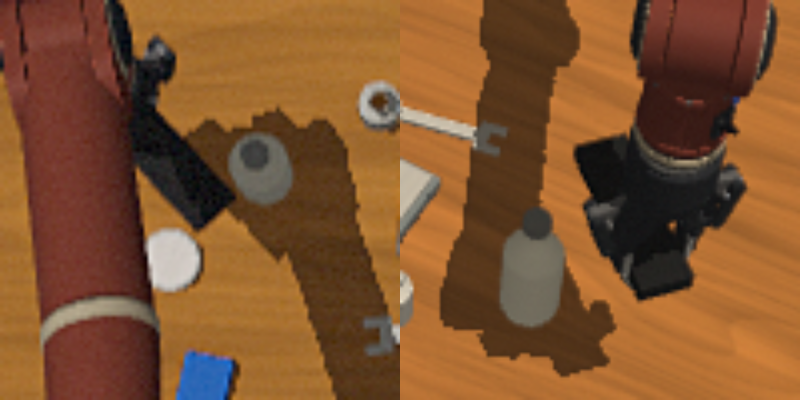

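```bash
python3 - <<'E'
from h import *
q=quat(-5)
try:
    arm.line_to([.44,.22,.19],vel=.085,rot=q)
except arm.PlanningError as e:
    print('plan',e); 
st(); print(np.round(arm.get_q(),2))
shot('scene','n3s'); shot('top','n3')
cv2.imwrite('pics/n3c.png',np.hstack([cv2.resize(cv2.imread('pics/n3.png')[110:260,150:300],(400,400)),cv2.resize(cv2.imread('pics/n3s.png')[130:280,200:350],(400,400))]))
E
```

```text
t 27.77 tcp [0.4401 0.2201 0.19  ] F [ 0.3 -0.3 -2.8] w 0.0476
[-0.48  0.4  -0.04  1.9   0.02  0.84  0.95]
```

View pics/n3c.png

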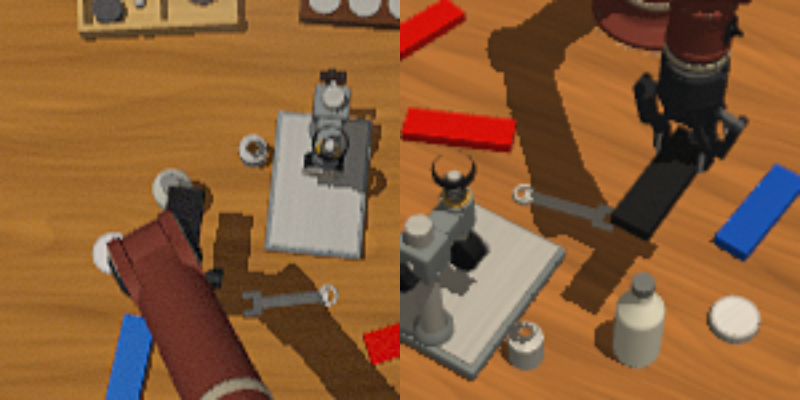

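```bash
python3 - <<'E'
from fit import *
for t in('n3','n3s'):
    d=load(t);P=cloud(d)
    Q=comp(d,P,.022,.04,(.45,.8,-.1,.105),grey)
    r=rectfit(Q,.22,.15);th=np.deg2rad(r[0]);print(t,r,len(Q),'origin',np.array(r[1])+.015*np.array([np.cos(th),np.sin(th)]))
    Q=comp(d,P,.19,.25,(.40,.62,.12,.3),dark); Q=Q[Q[:,0]>.475]; print('slab',len(Q),np.round(np.median(Q,0),3),rectfit(Q,.1,.05),'rear x',np.percentile(Q[:,0],99))
    Q=P.reshape(-1,3);Q=Q[(np.abs(Q[:,0]-.625)<.06)&(np.abs(Q[:,1]-.02)<.06)&(Q[:,2]>.266)&(Q[:,2]<.29)]
    print('head',cv2.minEnclosingCircle(Q[:,:2].astype(np.float32)),len(Q))
E
```

```text
n3 [-5.0, [0.6049, 0.0187], 0.2136, 0.146] 1439 origin [0.61984292 0.01739266]
slab 184 [0.539 0.207 0.224] [-4.5, [0.5298, 0.2121], 0.0672, 0.0486] rear x 0.5638946412073388
head ((0.6200805306434631, 0.017766408622264862), 0.024503450840711594) 44
n3s [-1.5, [0.6115, 0.0298], 0.2164, 0.131] 570 origin [0.62649486 0.02940735]
slab 447 [0.528 0.215 0.222] [-7.0, [0.5219, 0.2144], 0.0925, 0.048] rear x 0.5674025243692333
head ((0.623268723487854, 0.016148176044225693), 0.02538609504699707) 64
```

```bash
python3 - <<'E'
from h import *
arm.line_to([.4462,.0325,.10],vel=.15)
arm.line_to([.4462,.0325,.026],vel=.12); st()
arm.line_to([.5259,.0256,.026],vel=.08); st()
shot('scene','p1s')
cv2.imwrite('pics/p1c.png',cv2.resize(cv2.imread('pics/p1s.png')[180:270,190:280],(600,600),interpolation=cv2.INTER_CUBIC))
E
```

```text
t 30.18 tcp [0.4467 0.0327 0.0264] F [-0.7  0.2 -2.9] w 0.0475
t 31.32 tcp [0.5251 0.0257 0.0259] F [-0.3  0.7 -1.6] w 0.0478
```

View pics/p1c.png

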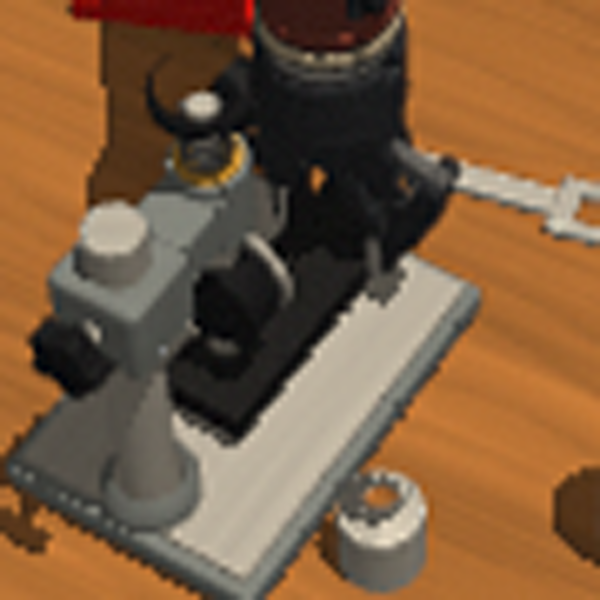

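```bash
python3 - <<'E'
from fit import *
arm.line_to([.5259,.0256,.0168],vel=.05); st()
arm.set_gripper(.066); st()
arm.line_to([.5259,.0256,.06],vel=.08)
arm.movep([.45,.05,.20],quat(-5)); arm.movep([.42,.20,.25],quat(-5));st()
for n,t in(('scene','p2s'),('top','p2')):
    d=shot(n,t);P=cloud(d)
    Q=comp(d,P,.040,.06,(.45,.8,-.1,.1),dark);r=rectfit(Q,.16,.05);print(t,len(Q),r,np.round(np.median(Q,0),3),'xmin/max',np.percentile(Q[:,0],[1,99]))
cv2.imwrite('pics/p2c.png',np.hstack([cv2.resize(cv2.imread('pics/p2.png')[130:230,220:320],(400,400)),cv2.resize(cv2.imread('pics/p2s.png')[180:280,180:280],(400,400))]))
E
```

```text
t 31.71 tcp [0.5258 0.0257 0.0165] F [ 0.1  0.6 -1.3] w 0.0477
t 32.02 tcp [0.5261 0.0256 0.017 ] F [ 0.1  0.8 -0.1] w 0.0659
t 34.08 tcp [0.4202 0.1991 0.2483] F [ 0.8 -0.3 -0.4] w 0.0661
p2s 492 [-5.25, [0.5734, 0.0228], 0.1572, 0.0496] [0.573 0.029 0.049] xmin/max [0.49506879 0.65251992]
p2 355 [-5.5, [0.551, 0.0241], 0.1213, 0.0481] [0.551 0.024 0.05 ] xmin/max [0.49053486 0.60990972]
```

View pics/p2c.png

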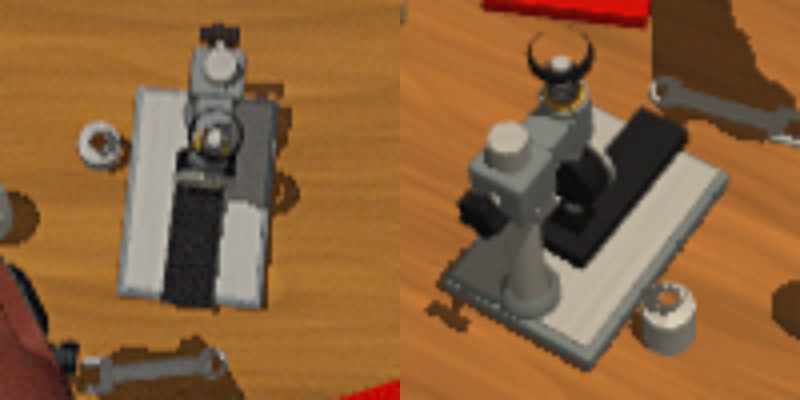

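```bash
python3 - <<'E'
from h import *
q=quat(-5)
arm.set_gripper(0.0,40)
arm.movep([.46,.12,.35],q); arm.movep([.6215,.0172,.33],q); st()
arm.line_to([.6215,.0172,.285],vel=.15); st()
z=probe(.6215,.0172,.285,.235,step=.004,vel=.06,lim=4); st()
shot('scene','h1s')
cv2.imwrite('pics/h1c.png',cv2.resize(cv2.imread('pics/h1s.png')[150:260,170:280],(600,600),interpolation=cv2.INTER_CUBIC))
E
```

```text
t 36.21 tcp [0.6203 0.0201 0.3291] F [-0.   0.6 -0.1] w -0.0002
t 36.66 tcp [0.6211 0.0187 0.2859] F [-0.1  0.6  0.1] w -0.0001
contact z 0.25699999999999995 7.346912859371855
t 38.41 tcp [0.6219 0.0172 0.2585] F [-0.8  0.8  7.3] w 0.0
```

View pics/h1c.png

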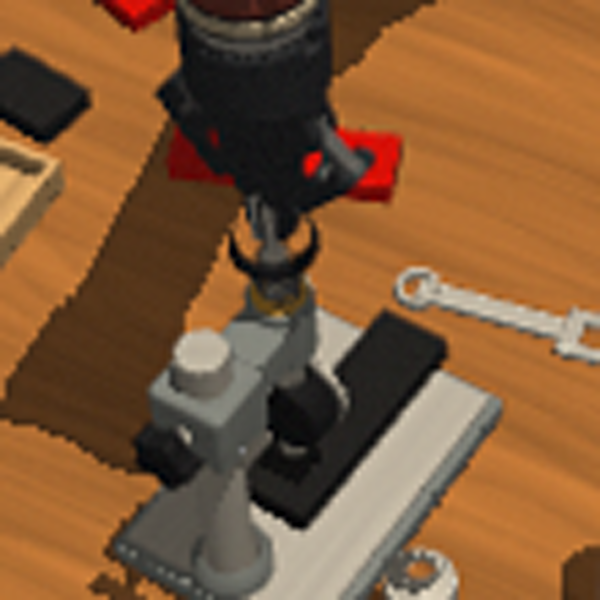

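```bash
python3 - <<'E'
from h import *
x,y=.6215,.0172
z=.257
while z>.222:
    z-=.003 if z>.243 else .0015
    arm.line_to([x,y,z],vel=.05); f=arm.get_ft_force()[2]; print(round(z,4),round(arm.get_tool_pos()[2],4),round(f,1))
    if f>24: break
st(); arm.sleep(.6); st(); shot('scene','h2s'); arm.sleep(1.0); st()
E
python3 - <<'E'
import cv2
cv2.imwrite('pics/h2c.png',cv2.resize(cv2.imread('pics/h2s.png')[150:260,170:280],(600,600),interpolation=cv2.INTER_CUBIC))
E
```

```text
0.254 0.2558 8.2
0.251 0.2531 9.4
0.248 0.2503 9.0
0.245 0.2476 10.1
0.242 0.2448 11.4
0.2405 0.2435 11.4
0.239 0.2421 11.0
0.2375 0.2408 12.6
0.236 0.2394 12.8
0.2345 0.238 13.6
0.233 0.2366 14.3
0.2315 0.2363 17.6
0.23 0.2362 22.7
0.2285 0.2362 28.0
t 41.96 tcp [0.6221 0.0172 0.2362] F [-8.9  0.7 28. ] w -0.0003
t 42.56 tcp [0.6221 0.0172 0.2362] F [-8.2  0.  28.3] w 0.0
t 43.61 tcp [0.6221 0.0172 0.2362] F [-10.3  -0.4  27.1] w -0.0003
```

View pics/h2c.png

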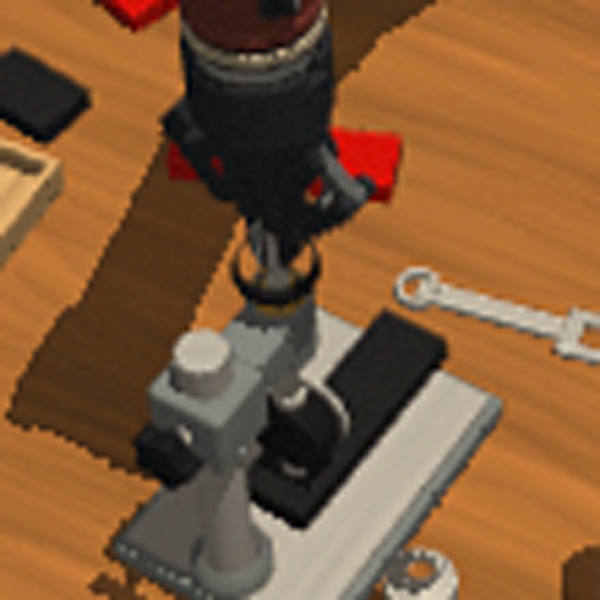

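Hard stop reached: the TCP held at 0.2362 with 28 N for about 1.7 s, and the gauge is down on the slab. Now release and check.

```bash
python3 - <<'E'
from fit import *
x,y=.6215,.0172
arm.line_to([x,y,.27],vel=.06); st()
arm.line_to([x,y,.34],vel=.15)
arm.movep([.44,.20,.35],quat(-5)); st()
for n,t in(('scene','z1s'),('top','z1')):
    d=shot(n,t);P=cloud(d)
    Q=P.reshape(-1,3);Q=Q[(np.abs(Q[:,0]-.622)<.05)&(np.abs(Q[:,1]-.017)<.05)&(Q[:,2]>.23)&(Q[:,2]<.3)];print('head z',np.round(np.percentile(Q[:,2],[50,90]),3))
    Q=comp(d,P,.040,.06,(.45,.8,-.1,.1),dark);print(t,'next',rectfit(Q,.16,.05))
    Q=comp(d,P,.015,.04,(.45,.7,-.42,-.25),dark);print(t,'tested',np.round(np.median(Q,0),3),rectfit(Q,.1,.05))
E
```

```text
t 44.45 tcp [0.6209 0.0172 0.2689] F [-0.1  0.4  0.1] w -0.0002
t 46.08 tcp [0.4412 0.1986 0.3497] F [-0.2 -0.  -0.5] w -0.0001
head z [0.27  0.276]
z1s next [-5.0, [0.5722, 0.0231], 0.1596, 0.0497]
z1s tested [ 0.586 -0.324  0.025] [1.0, [0.5817, -0.3263], 0.153, 0.0511]
head z [0.268 0.277]
z1 next [-5.25, [0.5511, 0.0243], 0.122, 0.0483]
z1 tested [ 0.574 -0.327  0.026] [0.5, [0.5759, -0.3273], 0.1538, 0.0496]
```

View pics/z1s.png

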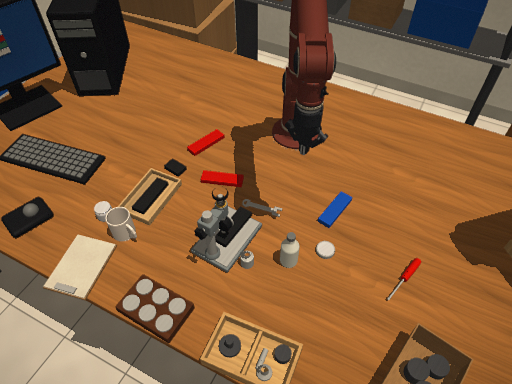

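View pics/z1.png

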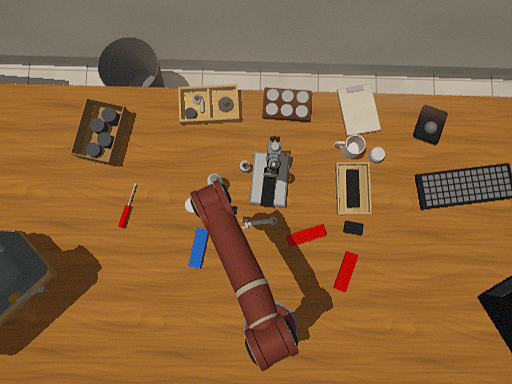

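The tested slab lies in the tray (scene 150,195). The next slab is under the gauge (scene 233,228), the head is up at 0.277 m, and everything else is where it was.

```bash
python3 -c "
from h import *
arm.job_done(); st()"
```

```text
the job is handed in; nothing more can be done
the job is handed in; nothing more can be done
```

I did the job in the order asked and handed it in at about 46 s.

**What I did**
- The tested slab now lies flat in the tray; its top measures about 26 mm above the bench, as it should.
- The other full-length slab lies on the stand's table. By my fit, the gauge foot is about 30 mm in from its rear end and 24 mm from its nearer side.
- I pushed the palm head down until it stopped moving, with the force rising to 28 N, and held it there about 1.7 s. It then came back up by itself.

**Last checks**
- The palm head is back at 0.277 m, the slab under the gauge has not shifted, and nothing else on the bench looks moved in the final pictures. Nothing touches the robot.

**What disagreed**
- **Missed first grip:** my first close on the tested slab passed above it without contact. The fingertips sat roughly 20 mm higher than the stated tool geometry; I measured this in the images and corrected for it.
- **Overhead view:** the gauge hides the slab's rear end from the top camera, so its position along the table comes from the scene camera.

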